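# Mist and stir the spacers in the dish

### The arm

A 6-joint arm with a two-finger parallel gripper is mounted at the origin on the work surface. World frame = base frame: x ahead of the robot, y to its left, z up, the work surface at z = 0. Lengths are in m, angles in degrees, forces in N, time in s.
With the tool pointing down it reaches from about 0.4 to 0.825 m from the base axis. Payload 7 kg.
Tool frame: the origin (TCP) lies midway between the tips of the shut fingers; the grasp point (between the pads) lies ctrl.tcp_to_grasp behind it (ctrl.tcp_to_grasp is the distance from the TCP to the grasp point, in m); z points along the fingers, y is the line along which they close (so a half turn about z gives the same grasp; the last joint's range is limited). The gripper opens to 88 mm and grips with 3 to 60 N. Pads are 19 mm wide; open, the fingers measure 130 mm over their backs; the gripper's body (78 mm by 193 mm) begins 47 mm behind the grasp point.
Start: joints at [90.075, 20.546, 0.682, 0, -70.136, -16.507], TCP at [0.191, 0.647, 0.227] pointing down, gripper open.
Joint ranges: [-176.03, 176.03], [-82.01, 121.73], [-58.28, 71.71], [-173.87, 95.51], [-174.79, -0.11], [-173.66, 173.66]. Speed limits (degrees/s): [136.94, 136.94, 172.46, 180, 180, 180].

### API

Orientations are given as [roll, pitch, yaw] about the fixed x, y, z axes, in that order (R = Rz(yaw) Ry(pitch) Rx(roll)).
In Python, from plant import ctrl, imaging, close_job gives the robot as it stands.
- The arm moves only by the shell command python3 -m crank 'ROWS'. ROWS is JSON, a list of rows, each a list of 3 entries, a list of its own where there are three numbers: the shift along the world's x, y, z in m, then the turn, a rotation vector about the world's x, y, z in degrees, then the opening, from -1 (shut) to 1 (fully open), so that 0 is half open. A call has 1 to 12 rows; each row shifts and turns the commanded pose from where the row before left it; what a row does not reach is not made up. A row lasts 1/10 s, in which the tool goes at most 50 mm and 8.59 degrees, less where a joint would pass 70% of its speed; a pose out of reach is approached as far as the arm can. A call is refused whole if a number of a shift passes 0.05 or a number of a turn 8.59, either way. A call with a gripper value outside its range is refused whole. The fingers move at their own pace and stop on an object; the grip force is fixed at half the most. Time passes only in rows, so rows that do not move let the fingers close. It gives the time, the measured TCP pose, the force, the opening and the grip force at its end, in the units of the state.
- ctrl.get_obs(): the state, without advancing time (a new reading comes with each control period).
- imaging.snapshot(name): name is "scene" or "top" or "wrist"; returns (picture, depth): 480x640x3 uint8, blue, green, red; 480x640 float32, m along the optical axis (not along the pixel's ray), 0 where there is no reading.
- imaging.camera_model(name): a dict with "mtx" (3x3 intrinsics, pixels), "D" ([k1, k2, p1, p2, k3] as OpenCV has them; the pictures are not rectified), "R" (3x3) and "t" (3): a world point X has camera coordinates R X + t. Camera axes: x right, y down, z forward; pixel columns grow to the right and rows downward; lengths in m; the calibration is good to about 2 mm. A picture is of the moment at which its call begins: read the wrist's pose just before it. camera_model takes no time and is no camera call; for the wrist camera it gives the pose at the moment of the call.
- close_job(): hands the job in; it is judged then, once.
The state is a dict: "clock": time; "joint_pos": joint angles; "qvel": joint speeds; "tau": joint torques, N m; "tool_pos": TCP position; "orientation": TCP orientation; "force": force on the tool from outside, world axes, zero at the start; "moment": the same for the moment, N m; "opening": finger opening in m; "gripper_force": force on a finger pad.
Only numpy, scipy, OpenCV 4.12 (cv2) and the standard library are available. Lean on these libraries where they do the work, as an engineer would, in place of code of your own. Each camera call takes 0.05 s, during which the arm holds its last target. There are 200 camera calls.

### The job

Give the black spacers in the steel dish their anti-static treatment: press the canister's sprung cap fully down and let it up, then take the paddle and, with its blade end kept lightly scraping the dish's floor, stir at least two full turns, some 50 mm across, anticlockwise as seen from above around the middle, so that every spacer has been shifted from its place and none leaves the dish. Do not press hard on the dish, leave the cell and the pliers alone, and finally lay the paddle back in the notches of its rest as it lay before.

Things in the scene. Friction and masses are not known exactly. Their poses are not given: they have to be found in the camera images.
- dish: Round open steel dish fixed to the bench. Origin: centre of its underside, axes as the world's. Inner floor is flat, 5 mm above the origin, inner radius 76 mm at the floor widening to 83 mm at the rim; rim 36 mm above the origin, outer radius 87 mm, wall 4 mm.
- cap (a joint): White sprung cap on top of the canister: 0 m up, 0.008 m fully down; it takes about 4 N to start and 7 N fully down, and springs back.
- cap_top (a point): Centre of the cap's flat top face (38 mm across, a 12 mm stub nozzle at its side), 183 mm above the bench when up. The canister below is fixed: aluminium, 62 mm diameter, 80 mm foot.
- paddle: Wooden stirring paddle, 194 mm long, 70 g, lying level across its rest. Origin: on the handle's axis, about its balance point. x runs along the paddle towards the blade, z up as it lies. Handle: square bar 14 x 14 mm from x = -80 to +75 mm. Blade: 26 mm wide (y), 8 mm thick (z), from x = 72 to 116 mm with a rounded end.
- tip (a point): Centre of the rounding of the paddle's blade end (radius 4 mm, 26 mm wide), 112 mm along x from the paddle's origin: 4 mm from the dish's floor when the blade end touches it.
- rest: Fixed aluminium rest of the paddle: base plate 170 x 50 x 6 mm with two 14 mm wide supports at x = -60 and +60 mm. Each support has a 30 mm wide notch whose floor is 35 mm above the bench, side cheeks 10 mm higher. Origin: centre of the underside; x along the paddle, towards its blade at the start.
- cell: Bystander: upright metal battery cell, diameter 34, height 61 mm, loose; origin at the centre of its underside.
- pliers: Bystander: small pliers with green handles lying on the bench, 135 mm long, 60 wide, 14 high, loose; origin at the pivot, on the bench.
- spacer0: One of the seven loose black plastic spacers in the dish, a disc 26 mm in diameter and 15 mm high, 14 g; origin at the centre of its underside.
- spacer1: Like spacer0.
- spacer2: Like spacer0.
- spacer3: Like spacer0.
- spacer4: Like spacer0.
- spacer5: Like spacer0.
- spacer6: Like spacer0.
Things that resemble listed ones, but are neither listed nor needed, are in the scene too. What is shaped like the spacer1 but red or yellow is not meant.

How it is judged (in metres and radians):
On the way, in this order (a step that is already met when the one before it is completed fails the run):
1. the canister's cap is pressed down (7 mm or more of its 8 mm) (value of joint cap above 0.007 m), for 0.1 s.
2. the cap is let up again (value of joint cap below 0.002 m), for 0.1 s.
3. the blade scrapes past the dish's far (+x) side (tip 15 mm or more off centre that way, within 15 mm across, under 16 mm above the underside, touching with over 0.3 N) (x of tip in the frame of dish above 0.015 m and y of tip in the frame of dish between -0.015 and 0.015 m and z of tip in the frame of dish below 0.016 m and contact force between paddle and dish above 0.3 N), for 0.05 s.
4. the blade scrapes past the dish's left (+y) side (tip 15 mm or more off centre that way, within 15 mm across, under 16 mm above the underside, touching with over 0.3 N) (y of tip in the frame of dish above 0.015 m and x of tip in the frame of dish between -0.015 and 0.015 m and z of tip in the frame of dish below 0.016 m and contact force between paddle and dish above 0.3 N), for 0.05 s.
5. the blade scrapes past the dish's near (-x) side (tip 15 mm or more off centre that way, within 15 mm across, under 16 mm above the underside, touching with over 0.3 N) (x of tip in the frame of dish below -0.015 m and y of tip in the frame of dish between -0.015 and 0.015 m and z of tip in the frame of dish below 0.016 m and contact force between paddle and dish above 0.3 N), for 0.05 s.
6. the blade scrapes past the dish's right (-y) side (tip 15 mm or more off centre that way, within 15 mm across, under 16 mm above the underside, touching with over 0.3 N) (y of tip in the frame of dish below -0.015 m and x of tip in the frame of dish between -0.015 and 0.015 m and z of tip in the frame of dish below 0.016 m and contact force between paddle and dish above 0.3 N), for 0.05 s.
7. the blade scrapes past the dish's far (+x) side (tip 15 mm or more off centre that way, within 15 mm across, under 16 mm above the underside, touching with over 0.3 N) (all of step 3), for 0.05 s.
At the end, for the whole second after the job is handed in: All seven spacers are in the dish, at rest and each at least 10 mm from where it started; the paddle lies still and released in both notches of its rest (within 25 mm lengthwise, 15 mm crosswise, 0.25 rad of the rest's direction, its axis 36 to 47 mm above the bench); the cap is up (distance of each of spacer0, spacer1, spacer2, spacer3, spacer4, spacer5, spacer6 from where it was at the start of the episode above 0.01 m and horizontal distance between each of spacer0, spacer1, spacer2, spacer3, spacer4, spacer5, spacer6 and dish below 0.085 m and height (world z) of each of spacer0, spacer1, spacer2, spacer3, spacer4, spacer5, spacer6 below 0.04 m and linear speed of each of spacer0, spacer1, spacer2, spacer3, spacer4, spacer5, spacer6 below 0.05 m/s and x of paddle in the frame of rest between -0.025 and 0.025 m and y of paddle in the frame of rest between -0.015 and 0.015 m and z of paddle in the frame of rest between 0.036 and 0.047 m and angle between the x axis of paddle and the x axis of rest, either way round below 0.25 rad and linear speed of paddle below 0.02 m/s and value of joint cap below 0.002 m); the robot touches nothing.
It fails at once if the paddle presses on the dish with more than 40 N (contact force between paddle and dish above 40 N).
It fails at once if the robot itself touches the dish (contact force between any of the fingers, the arm and dish above 1 N).
It fails at once if cell moved more than 20 mm (distance of cell from where it was at the start of the episode above 0.02 m).
It fails at once if pliers moved more than 20 mm (distance of pliers from where it was at the start of the episode above 0.02 m).
It also fails if it takes over 69 s, if anything falls off the work surface, if the arm or the gripper's body presses on something with over 40 N, if the wrist force passes 120 N, or if a joint passes its speed limit or range.

## Working session

There is one attempt and no reset: what is moved stays moved. The work goes in short steps, Python scripts to look and compute and a shell command to move; the robot and the scene stay as the last step left them, time stands still between calls to the robot, and variables do not carry over. Pictures are saved under pics/ and viewed, at most 10 in all, crops included, and the job is handed in when it is done.

```bash
ls; mkdir -p pics
python3 - <<'E'
from plant import ctrl, imaging
import cv2,numpy as np
print(ctrl.get_obs(), ctrl.tcp_to_grasp)
for n in ("top","scene"):
    p,d=imaging.snapshot(n); cv2.imwrite(f"pics/{n}0.png",p); np.save(f"pics/{n}0.npy",d)
    print(n,imaging.camera_model(n))
E
```

```text
pics
{'clock': 0.0, 'joint_pos': array([ 9.00744161e+01,  2.05893816e+01,  6.34602726e-01, -2.13165558e-02,
       -7.01356058e+01, -1.65071777e+01]), 'qvel': array([-0.02245193,  0.08971799,  0.05098789,  0.0190817 , -0.06576995,
       -0.07691457]), 'tau': array([ 9.52390910e-04, -5.82702184e+01,  2.93053508e+01,  6.99750692e+00,
        6.82327125e-03, -1.58855987e-04]), 'tool_pos': array([0.1908276 , 0.64695776, 0.2256484 ]), 'orientation': array([ 1.79907646e+02, -6.47093074e-03, -1.64400155e+01]), 'force': array([ 0.14301309, -0.21654728, -0.61596505]), 'moment': array([-0.01196551,  0.01714353,  0.02120696]), 'gripper_force': 0.0, 'opening': 0.0875654886622205} 0.0188
top {'mtx': array([[584.07890152,   0.        , 328.48134739],
       [  0.        , 584.07890152, 239.58295503],
       [  0.        ,   0.        ,   1.        ]]), 'D': array([-0.18568411,  0.        ,  0.        ,  0.        ,  0.        ]), 'R': array([[-0.0076737 , -0.99933229, -0.03572251],
       [-0.99483093,  0.01124667, -0.1009204 ],
       [ 0.10125477,  0.03476343, -0.99425297]]), 't': array([0.01934956, 0.56774751, 1.12300188])}
scene {'mtx': array([[542.87998906,   0.        , 307.49229577],
       [  0.        , 542.87998906, 231.56435337],
       [  0.        ,   0.        ,   1.        ]]), 'D': array([0.05129933, 0.        , 0.        , 0.        , 0.        ]), 'R': array([[-0.8036041 ,  0.59507602,  0.01024619],
       [ 0.36197156,  0.50233543, -0.78526155],
       [-0.47243734, -0.62733057, -0.61907941]]), 't': array([ 0.43300627, -0.07617459,  1.32325233])}
```

View pics/top0.png

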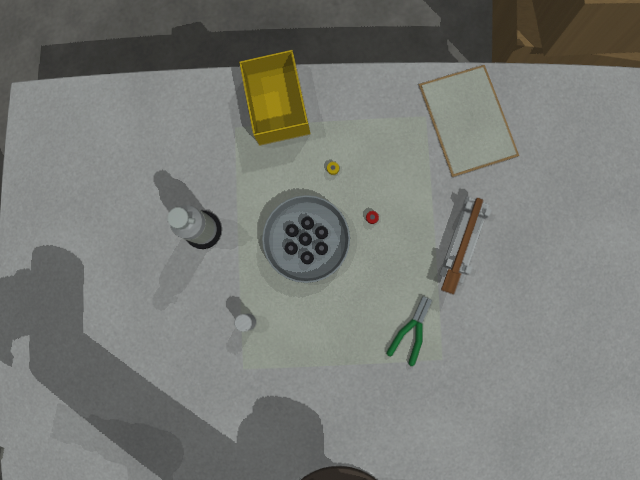

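View pics/scene0.png

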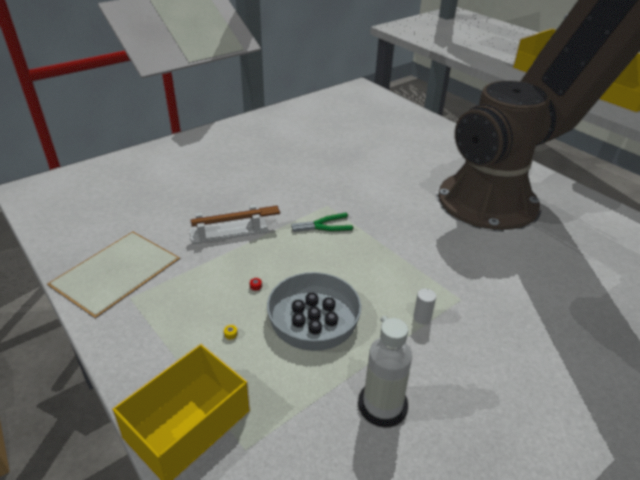

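The top view shows the dish at (306,238) with seven black spacers, the cap at (179,218), the cell at (244,323) and the pliers at (410,330). The paddle runs from (478,200) to (448,290), and the wider lower end near the pliers is probably the blade. The red ring (372,217) and yellow ring (333,168) are distractors. The scene view agrees.

```bash
cat > h.py <<'E'
import cv2,numpy as np
from plant import ctrl, imaging
def ray(cam,uv):
    c=imaging.camera_model(cam) if isinstance(cam,str) else cam
    x=cv2.undistortPoints(np.float64(uv).reshape(-1,1,2),c["mtx"],np.float64(c["D"])).reshape(-1,2)
    return -c["R"].T@c["t"], np.c_[x,np.ones(len(x))]@c["R"]
def onplane(cam,uv,z):
    o,d=ray(cam,uv); return o+d*((z-o[2])/d[:,2])[:,None]
def cloud(cam,uv,depth):
    o,d=ray(cam,uv); uv=np.int32(np.round(uv)).reshape(-1,2)
    return o+d*depth[uv[:,1],uv[:,0]][:,None]
def mask(p,lo,hi,roi=None):
    m=cv2.inRange(cv2.cvtColor(p,cv2.COLOR_BGR2HSV),np.array(lo),np.array(hi))
    if roi: z=np.zeros_like(m);a,b,c,d=roi;z[b:d,a:c]=m[b:d,a:c];m=z
    return m
E
python3 - <<'E'
from h import *
np.set_printoptions(precision=4,suppress=True)
p=cv2.imread("pics/top0.png"); d=np.load("pics/top0.npy")
# paddle
m=mask(p,(3,90,40),(18,255,255),(420,180,500,310)); vu=np.argwhere(m)[:,::-1]
P=cloud("top",vu,d); print("paddle px",len(vu),"z",np.percentile(P[:,2],[5,50,95]))
W=onplane("top",vu.astype(float),0.049)[:,:2]
r=cv2.minAreaRect(np.float32(W)); print("rect",r)
c=W.mean(0);w,v=np.linalg.eigh(np.cov(W.T));a=v[:,1];a=a*-np.sign(a[0]);s=(W-c)@a;t=(W-c)@np.array([-a[1],a[0]])
print(c,a,"s",s.min(),s.max())
for lo in np.arange(s.min(),s.max(),.012):
    k=(s>=lo)&(s<lo+.012);print(round(lo,3),k.sum(),t[k].min().round(4),t[k].max().round(4),np.median(P[k,2]).round(4))
# dish
for name,roi,zl in (("rim",(255,185,360,290),(.03,.042)),("cap",(150,190,225,250),(.172,.20)),("cell",(225,305,265,340),(.05,.07))):
    uu,vv=np.meshgrid(np.arange(roi[0],roi[2]),np.arange(roi[1],roi[3]));uv=np.c_[uu.ravel(),vv.ravel()].astype(float)
    Q=cloud("top",uv,d);k=(Q[:,2]>zl[0])&(Q[:,2]<zl[1]);print(name,k.sum(),cv2.minEnclosingCircle(np.float32(Q[k,:2])),np.median(Q[k,2]), Q[k].mean(0))
# spacers
m=mask(p,(0,0,0),(180,255,45),(270,200,345,275));n,l,st,ce=cv2.connectedComponentsWithStats(m)
for i in range(1,n):
    if st[i,4]>20: print("sp",st[i,4],ce[i],onplane("top",ce[i],0.02)[0])
m=mask(p,(50,100,30),(80,255,255));print("pliers",[onplane("top",np.float64(q),0.01)[0] for q in ([428,297],[416,323],[390,354],[412,363])])
C=imaging.camera_model("scene")
sc=cv2.imread("pics/scene0.png")
cv2.imwrite("pics/crop1.png",np.hstack([cv2.resize(p[185:375,380:500],None,fx=3,fy=3),cv2.resize(sc[185:285,180:300],(420,570))[:, :420]])[:570])
E
```

```text
paddle px 816 z [0.0434 0.0477 0.0519]
rect ((0.5532898306846619, -0.24942608177661896), (0.025193778797984123, 0.19411471486091614), 68.63517761230469)
[ 0.541  -0.2442] [-0.9333  0.359 ] s -0.11038267963412095 0.08369560210546433
-0.11 41 -0.0068 0.0063 0.0486
-0.098 42 -0.0067 0.0064 0.0487
-0.086 42 -0.0066 0.0065 0.049
-0.074 41 -0.0064 0.0066 0.0486
-0.062 41 -0.0064 0.0067 0.0492
-0.05 42 -0.0062 0.0068 0.0489
-0.038 41 -0.0066 0.0064 0.0489
-0.026 42 -0.0065 0.0066 0.0483
-0.014 42 -0.0063 0.0061 0.049
-0.002 40 -0.0061 0.0063 0.0485
0.01 44 -0.0066 0.0065 0.0488
0.022 42 -0.0069 0.0066 0.0484
0.034 58 -0.0121 0.0124 0.0477
0.046 82 -0.0125 0.0126 0.0458
0.058 80 -0.0124 0.0122 0.0457
0.07 82 -0.0127 0.0125 0.0462
0.082 14 -0.0107 0.012 0.0461
rim 699 ((0.570692777633667, 0.05898088961839676), 0.08691923320293427) 0.035422017563050634 [0.5736 0.0625 0.0352]
cap 409 ((0.5932537317276001, 0.26893869042396545), 0.024386979639530182) 0.18235113699180772 [0.5936 0.2706 0.182 ]
cell 245 ((0.40690165758132935, 0.17785733938217163), 0.01703016646206379) 0.060838375307647574 [0.407  0.1772 0.0606]
sp 105 [307.1238 223.0095] [0.6026 0.0567 0.02  ]
sp 106 [292.     230.1792] [0.5885 0.087  0.02  ]
sp 104 [321.0865 232.25  ] [0.5837 0.0289 0.02  ]
sp 106 [304.8679 238.8396] [0.5709 0.0613 0.02  ]
sp 106 [290.9528 247.8774] [0.5531 0.0892 0.02  ]
sp 105 [321.0095 248.019 ] [0.5522 0.0293 0.02  ]
sp 102 [306.9314 257.4706] [0.5336 0.0574 0.02  ]
pliers [array([ 0.4529, -0.1824,  0.01  ]), array([ 0.4017, -0.1577,  0.01  ]), array([ 0.3411, -0.1053,  0.01  ]), array([ 0.3227, -0.1487,  0.01  ])]
```

View pics/crop1.png

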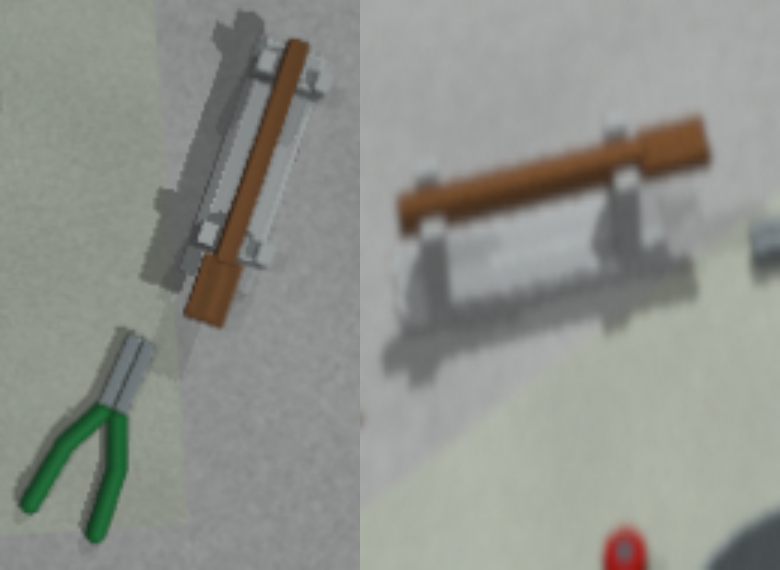

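Blade end points to the robot (wide end, 25 mm, z≈0.046). All sizes check: rim radius 86.9 at z 35, cap top z 182, and paddle length 194. I'll move above the cap with the fingers shut.

```bash
python3 -m crank '[[[0.0336,-0.031,0],[0,0,0],-1],[[0.0336,-0.031,0],[0,0,0],-1],[[0.0336,-0.031,0],[0,0,0],-1],[[0.0336,-0.031,0],[0,0,0],-1],[[0.0336,-0.031,0],[0,0,0],-1],[[0.0336,-0.031,0],[0,0,0],-1],[[0.0336,-0.031,0],[0,0,0],-1],[[0.0336,-0.031,0],[0,0,0],-1],[[0.0336,-0.031,0],[0,0,0],-1],[[0.0336,-0.031,0],[0,0,0],-1],[[0.0336,-0.031,0],[0,0,0],-1],[[0.0336,-0.031,0],[0,0,0],-1]]'; python3 -m crank '[[[0,0,0],[0,0,0],-1],[[0,0,0],[0,0,0],-1]]'
```

```text
clock: 1.3
tool_pos: [0.5951, 0.2739, 0.2262]
orientation: [180.0, 0.0, -16.4]
force: [0.6, 0.9, 0.3]
opening: 0.0013
gripper_force: 0.0
clock: 1.5
tool_pos: [0.5946, 0.2741, 0.2256]
orientation: [179.9, 0.1, -16.6]
force: [0.1, 0.7, -0.4]
opening: 0.0001
gripper_force: 0.0
```

```bash
python3 -m crank '[[[0,0,-0.02],[0,0,0],-1],[[0,0,-0.02],[0,0,0],-1],[[0,0,-0.003],[0,0,0],-1],[[0,0,-0.003],[0,0,0],-1],[[0,0,-0.002],[0,0,0],-1],[[0,0,0],[0,0,0],-1]]'; python3 -m crank '[[[0,0,-0.002],[0,0,0],-1],[[0,0,-0.001],[0,0,0],-1],[[0,0,0],[0,0,0],-1]]'
```

```text
clock: 2.1
tool_pos: [0.594, 0.2761, 0.1795]
orientation: [-179.9, -0.0, -16.4]
force: [-3.6, 1.4, 4.6]
opening: 0.0002
gripper_force: 2.5
clock: 2.4
tool_pos: [0.5944, 0.276, 0.1768]
orientation: [-179.9, -0.0, -16.4]
force: [-4.0, 0.8, 6.7]
opening: 0.0005
gripper_force: 3.1
```

```bash
python3 -m crank '[[[0,0,-0.002],[0,0,0],-1],[[0,0,-0.001],[0,0,0],-1],[[0,0,0],[0,0,0],-1]]'; python3 -m crank '[[[0,0,-0.002],[0,0,0],-1],[[0,0,0],[0,0,0],-1]]'
```

```text
clock: 2.7
tool_pos: [0.5945, 0.276, 0.1753]
orientation: [-179.9, -0.1, -16.4]
force: [-6.9, -0.4, 13.7]
opening: 0.0002
gripper_force: 6.8
clock: 2.9
tool_pos: [0.5946, 0.2761, 0.1751]
orientation: [-179.8, -0.2, -16.4]
force: [-11.7, -1.6, 23.3]
opening: 0.0007
gripper_force: 12.0
```

```bash
python3 -m crank '[[[0,0,0.03],[0,0,0],-1],[[0,0,0.05],[0,0,0],-1],[[0,0,0.01],[0,0,0],-1],[[0,0,0],[0,0,0],-1]]';python3 -m crank '[[[-0.002,-0.0443,0],[0,0,-0.4],0],[[-0.002,-0.0443,0],[0,0,-0.4],0],[[-0.002,-0.0443,0],[0,0,-0.4],0],[[-0.002,-0.0443,0],[0,0,-0.4],0],[[-0.002,-0.0443,0],[0,0,-0.4],0.3],[[-0.002,-0.0443,0],[0,0,-0.4],0.3],[[-0.002,-0.0443,0],[0,0,-0.4],0.3],[[-0.002,-0.0443,0],[0,0,-0.4],0.3],[[-0.002,-0.0443,0],[0,0,-0.4],0.3],[[-0.002,-0.0443,0],[0,0,-0.4],0.3],[[-0.002,-0.0443,0],[0,0,-0.4],0.3],[[-0.002,-0.0443,0],[0,0,-0.4],0.3]]'; python3 -m crank '[[[0,0,-0.05],[0,0,0],0.3],[[0,0,-0.03],[0,0,0],0.3],[[0,0,0],[0,0,0],0.3],[[0,0,0],[0,0,0],0.3]]'
python3 - <<'E'
from h import *
np.set_printoptions(precision=4,suppress=True)
C=imaging.camera_model("wrist");p,d=imaging.snapshot("wrist");cv2.imwrite("pics/w1.png",p)
t,dt=imaging.snapshot("top")
m=mask(p,(3,90,40),(18,255,255));vu=np.argwhere(m)[:,::-1].astype(float)
P=cloud(C,vu,d);print(len(P),np.percentile(P[:,2],[5,50,95]))
W=np.float32(onplane(C,vu,.049)[:,:2]);print(cv2.minAreaRect(W))
w=np.array([-.932,.362]);n=np.array([-.362,-.932]);s=(W-[.571,-.256])@w;tt=(W-[.571,-.256])@n
print(s.min(),s.max());k=s<.06;print(np.polyfit(s[k],tt[k],1))
print(ctrl.get_obs()["joint_pos"])
E
```

```text
clock: 3.3
tool_pos: [0.5956, 0.2763, 0.2642]
orientation: [-179.7, -0.2, -16.4]
force: [0.7, -1.3, -0.1]
opening: 0.0005
gripper_force: 0.0
clock: 4.5
tool_pos: [0.5696, -0.2579, 0.2597]
orientation: [-180.0, 0.0, -21.3]
force: [0.6, 0.4, 0.7]
opening: 0.057
gripper_force: 0.0
clock: 4.9
tool_pos: [0.5702, -0.2564, 0.1806]
orientation: [179.9, 0.1, -21.2]
force: [0.2, 0.3, 1.5]
opening: 0.0572
gripper_force: 0.0
4158 [0.0027 0.0488 0.0509]
((0.5144955515861511, -0.24866530299186707), (0.4856705069541931, 0.2973085045814514), 18.38774299621582)
-0.16659728155708317 0.14830333550596234
[ 0.2018 -0.0039]
[ -6.2929  17.6539  -9.4914   0.0489 -62.6842  75.0935]
```

View pics/w1.png

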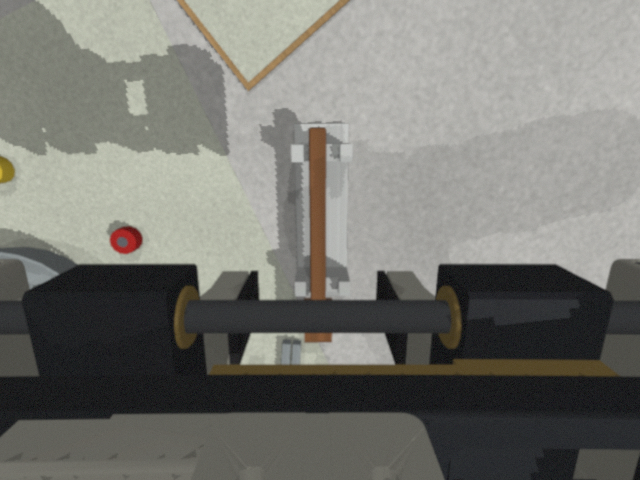

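The wrist view shows the paddle upright at column ~318, rows 127–342, centred between the fingers. I'll refit on that region only.

Run:
```python
from h import *
np.set_printoptions(precision=4,suppress=True)
C=imaging.camera_model("wrist");p=cv2.imread("pics/w1.png")
m=mask(p,(3,90,40),(18,255,255),(295,110,340,299));vu=np.argwhere(m)[:,::-1].astype(float)
W=onplane(C,vu,.049)[:,:2]
w=np.array([-.932,.362]);n=np.array([-.362,-.932]);s=(W-[.571,-.256])@w;tt=(W-[.571,-.256])@n
print(s.min(),s.max(),tt.min(),tt.max(),np.polyfit(s,tt,1))
o=ctrl.get_obs();print(((o["tool_pos"][:2]-[.571,-.256])@w,(o["tool_pos"][:2]-[.571,-.256])@n))
```

```text
-0.08037120713053643 0.06727608734151776 -0.0067792681485896655 0.007098522987976705 [0.0053 0.0001]
(np.float64(-0.0005974656558742352), np.float64(6.477211556211372e-05))
```

Aligned to under 1 mm. I'll descend and grasp.

```bash
python3 -m crank '[[[0,0,-0.05],[0,0,0],0.3],[[0,0,-0.05],[0,0,0],0.3],[[0,0,-0.04],[0,0,0],0.3],[[0,0,-0.016],[0,0,0],0.3],[[0,0,0],[0,0,0],0.3],[[0,0,0],[0,0,0],-1],[[0,0,0],[0,0,0],-1],[[0,0,0],[0,0,0],-1],[[0,0,0],[0,0,0],-1],[[0,0,0],[0,0,0],-1]]'; python3 -m crank '[[[0,0,0],[0,0,0],-1],[[0,0,0.02],[0,0,0],-1],[[0,0,0.04],[0,0,0],-1],[[0,0,0.05],[0,0,0],-1],[[0,0,0.05],[0,0,0],-1],[[0,0,0],[0,0,0],-1],[[0,0,0],[0,0,0],-1]]'
```

```text
clock: 6.0
tool_pos: [0.5705, -0.2562, 0.0253]
orientation: [-180.0, -0.1, -21.2]
force: [0.1, -0.1, -0.1]
opening: 0.0223
gripper_force: 0.0
clock: 6.7
tool_pos: [0.5707, -0.2561, 0.186]
orientation: [-179.9, -0.2, -21.2]
force: [0.4, -0.5, -2.2]
opening: 0.0142
gripper_force: 30.0
```

```bash
python3 -m crank '[[[0.0037,0.038,0],[-2.9,-7.46,0],-1],[[0.0037,0.038,0],[-2.9,-7.46,0],-1],[[0.0037,0.038,0],[-2.9,-7.46,0],-1],[[0.0037,0.038,0],[-2.9,-7.46,0],-1],[[0.0037,0.038,0],[-2.9,-7.46,0],-1],[[0.0037,0.038,0],[0,0,0],-1],[[0.0037,0.038,0],[0,0,0],-1],[[0.0037,0.038,0],[0,0,0],-1],[[0,0,-0.03],[0,0,0],-1],[[0,0,-0.02],[0,0,0],-1],[[0,0,0],[0,0,0],-1],[[0,0,0],[0,0,0],-1]]'
python3 - <<'E'
from h import *
o=ctrl.get_obs();print(o["tool_pos"],o["orientation"],o["joint_pos"],o["force"])
p,d=imaging.snapshot("top");cv2.imwrite("pics/t2.png",p);np.save("pics/t2.npy",d)
q,e=imaging.snapshot("scene");cv2.imwrite("pics/s2.png",q)
cv2.imwrite("pics/c2.png",np.hstack([cv2.resize(p[170:300,230:400],(523,400)),cv2.resize(q[200:400,230:480],(500,400))])[:, :1023])
a=cv2.imread("pics/c2.png");cv2.imwrite("pics/c2.png",cv2.resize(a,(800,313)))
E
```

```text
clock: 7.9
tool_pos: [0.6092, -0.0714, 0.157]
orientation: [176.1, -28.8, -22.7]
force: [0.7, -0.4, -0.5]
opening: 0.0139
gripper_force: 30.0
[ 0.60915102 -0.07142612  0.15698913] [176.09375875 -28.79284665 -22.66455222] [ 12.11803547   5.5731286  -54.01800418  67.65151836 -20.90871066
  -8.22540518] [ 0.68263392 -0.40418636 -0.47515859]
```

View pics/c2.png

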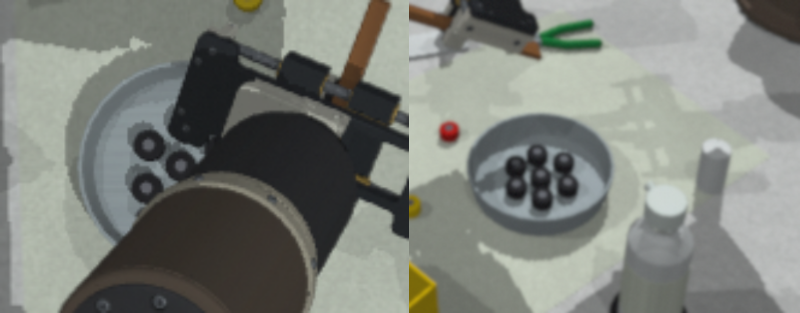

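The wrist is close to its singularity (q5 ≈ -21) with the tool tilted outward, so the arm fell short. The spacers are undisturbed and the paddle is held. I'll level the paddle, turn its blade to point away from the robot, and tilt the other way.

Run:
```python
from h import *
from scipy.spatial.transform import Rotation as R
f=lambda e:R.from_euler("xyz",e,degrees=True)
o=ctrl.get_obs()["orientation"]
print((f([180,0,-21.2])*f(o).inv()).as_rotvec(degrees=True))
```

```text
[14.23279343 25.48142696  2.42556748]
```

```bash
python3 -m crank '[[[0,-0.01,0.005],[2.85,5.1,0.48],-1],[[0,-0.01,0.005],[2.85,5.1,0.48],-1],[[0,0,0.005],[2.85,5.1,0.48],-1],[[0,0,0.01],[2.85,5.1,0.48],-1],[[0,0,0.01],[2.85,5.1,0.48],-1],[[0,0,0],[0,0,0],-1],[[0,0,0],[0,0,0],-1]]'
```

```text
clock: 8.7
tool_pos: [0.6229, -0.103, 0.1989]
orientation: [177.2, -9.9, -22.5]
force: [-0.1, -0.3, -1.8]
opening: 0.0133
gripper_force: 30.0
```

```bash
python3 -m crank '[[[-0.01,0,0],[0,0,-8],-1],[[-0.01,0,0],[0,0,-8],-1],[[-0.01,0,0],[0,0,-8],-1],[[-0.01,0,0],[0,0,-8],-1],[[-0.01,0,0],[0,0,-8],-1],[[-0.01,0,0],[0,0,-8],-1],[[-0.01,0,0],[0,0,-8],-1],[[-0.01,0,0],[0,0,-8],-1],[[-0.01,0,0],[0,0,-8],-1],[[-0.01,0,0],[0,0,-8],-1],[[-0.01,0,0],[0,0,-8],-1],[[-0.01,0,0],[0,0,-8],-1]]'
python3 - <<'E'
from h import *
from scipy.spatial.transform import Rotation as R
f=lambda e:R.from_euler("xyz",e,degrees=True)
o=ctrl.get_obs();print(o["joint_pos"])
T=R.from_rotvec([-20,34.64,0],degrees=True)*f([180,0,-150])
print((T*f(o["orientation"]).inv()).as_rotvec(degrees=True),T.as_euler("xyz",degrees=True))
E
```

```text
clock: 9.9
tool_pos: [0.5, -0.1035, 0.1976]
orientation: [177.0, -9.8, -118.8]
force: [0.6, 0.1, -0.7]
opening: 0.0136
gripper_force: 30.0
[ 14.38299796  10.44688957 -20.22973359   5.47116579 -68.34494952
 -45.82703966]
[-23.74478136  19.35135036 -29.22194943] [-179.99938934  -39.99911999 -150.00022226]
```

```bash
python3 -m crank '[[[0.007,0.0244,-0.01],[-3.96,3.22,-4.87],-1],[[0.007,0.0244,-0.01],[-3.96,3.22,-4.87],-1],[[0.007,0.0244,-0.01],[-3.96,3.22,-4.87],-1],[[0.007,0.0244,-0.01],[-3.96,3.22,-4.87],-1],[[0.007,0.0244,-0.01],[-3.96,3.22,-4.87],-1],[[0.007,0.0244,-0.01],[-3.96,3.22,-4.87],-1],[[0,0,0],[0,0,0],-1],[[0,0,0],[0,0,0],-1]]'
python3 - <<'E'
from h import *
from scipy.spatial.transform import Rotation as R
f=lambda e:R.from_euler("xyz",e,degrees=True)
o=ctrl.get_obs();print(o["joint_pos"],o["tool_pos"],o["orientation"])
T=R.from_rotvec([-20,34.64,0],degrees=True)*f([180,0,-150])
print((T*f(o["orientation"]).inv()).as_rotvec(degrees=True))
q,e=imaging.snapshot("scene");cv2.imwrite("pics/s3.png",q);np.save("pics/s3.npy",e)
p,e=imaging.snapshot("top");cv2.imwrite("pics/t3.png",p);np.save("pics/t3.npy",e)
cv2.imwrite("pics/c3.png",np.hstack([cv2.resize(p[170:300,220:390],(400,306)),cv2.resize(q[210:363,220:420],(400,306))]))
E
```

```text
clock: 10.7
tool_pos: [0.5429, 0.043, 0.136]
orientation: [179.9, -40.2, -149.5]
force: [-0.2, -0.1, -0.6]
opening: 0.0137
gripper_force: 30.0
[ 26.79927406  36.837048     2.46375455   2.24323303 -95.76970901
 -86.97612558] [0.54292076 0.04303131 0.13599202] [ 179.86917519  -40.19872164 -149.53893141]
[ 0.01362833 -0.22307712 -0.37663143]
```

View pics/c3.png

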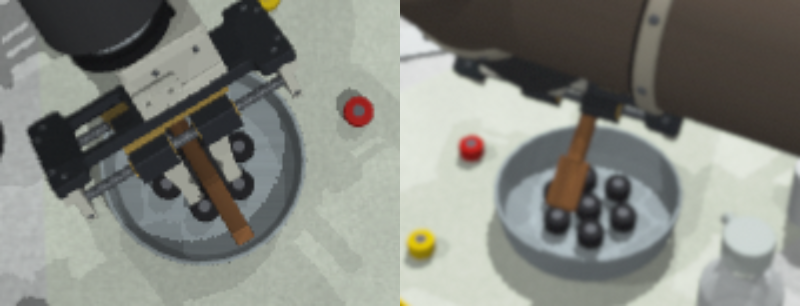

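The top view (left half) shows the handle's back end rising at lower right, with the blade hidden under the gripper. The scene view (right half) shows the blade's wide end toward the camera at crop (565,207), over the dish. I'll check the tip's position with a ray.

Run:
```python
from h import *
np.set_printoptions(precision=4,suppress=True)
q=cv2.imread("pics/s3.png");e=np.load("pics/s3.npy")
m=mask(q,(3,90,40),(18,255,255),(285,262,325,330));n,l,st,ce=cv2.connectedComponentsWithStats(m);i=1+st[1:,4].argmax()
vu=np.argwhere(l==i)[:,::-1].astype(float);P=cloud("scene",vu,e)
print(st[i]); h=np.array([.866,.5,0]);s=P@h;t=P@np.array([-.5,.866,0]);
for lo in np.arange(s.min(),s.max(),.01):
    k=(s>=lo)&(s<lo+.01);print(k.sum(),s[k].mean().round(4),P[k,2].mean().round(4),t[k].min().round(4),t[k].max().round(4))
tip=ctrl.get_obs()["tool_pos"]+[.084,.0485,-.0596];print(tip,tip@h,tip@np.array([-.5,.866,0]))
```

```text
[293 267  24  49 573]
5 0.503 0.0134 -0.2464 -0.2441<stdin>:8: RuntimeWarning: Mean of empty slice.
  ret = ret.dtype.type(ret / rcount)
Traceback (most recent call last):
ValueError: zero-size array to reduction operation minimum which has no identity
```

Run:
```python
from h import *
np.set_printoptions(precision=4,suppress=True)
q=cv2.imread("pics/s3.png");e=np.load("pics/s3.npy")
m=mask(q,(3,90,40),(18,255,255),(285,262,325,330));n,l,st,ce=cv2.connectedComponentsWithStats(m);i=1+st[1:,4].argmax()
vu=np.argwhere(l==i)[:,::-1].astype(float);P=cloud("scene",vu,e);P=P[P[:,2]>.05]
h=np.array([.866,.5,0]);s=P@h;t=P@np.array([-.5,.866,0])
for lo in np.arange(s.min(),s.max(),.01):
    k=(s>=lo)&(s<lo+.01)
    if k.sum()>3: print(k.sum(),s[k].mean().round(4),P[k,2].mean().round(4),t[k].min().round(4),t[k].max().round(4))
tip=ctrl.get_obs()["tool_pos"]+[.084,.0485,-.0596];print(tip,tip@h,tip@np.array([-.5,.866,0]))
```

```text
52 0.5369 0.1274 -0.2364 -0.2247
61 0.5469 0.1195 -0.2368 -0.2242
84 0.5577 0.1083 -0.2438 -0.2185
120 0.5667 0.1005 -0.2439 -0.2126
120 0.5767 0.0898 -0.245 -0.2178
121 0.5866 0.082 -0.2447 -0.2183
[0.6275 0.0909 0.0794] 0.5888488284671285 -0.23500072902335073
```

Tip is as predicted to about 3 mm. I'll lower toward the dish floor.

```bash
python3 -m crank '[[[0,0,-0.03],[0,0,0],-1],[[0,0,-0.02],[0,0,0],-1],[[0,0,-0.01],[0,0,0],-1],[[0,0,0],[0,0,0],-1],[[0,0,0],[0,0,0],-1]]'; python3 -m crank '[[[0,0,-0.004],[0,0,0],-1],[[0,0,-0.003],[0,0,0],-1],[[0,0,0],[0,0,0],-1]]';python3 -m crank '[[[0,0,-0.002],[0,0,0],-1],[[0,0,0],[0,0,0],-1]]'
```

```text
clock: 11.3
tool_pos: [0.5445, 0.0427, 0.0801]
orientation: [179.9, -39.8, -149.6]
force: [0.2, 0.2, 0.4]
opening: 0.0134
gripper_force: 30.0
clock: 11.6
tool_pos: [0.544, 0.0429, 0.0713]
orientation: [179.8, -39.9, -149.6]
force: [0.5, 0.7, -2.2]
opening: 0.0138
gripper_force: 30.0
clock: 11.8
tool_pos: [0.544, 0.0429, 0.0692]
orientation: [179.8, -40.0, -149.6]
force: [0.5, -0.5, -0.9]
opening: 0.0139
gripper_force: 30.0
```

```bash
python3 -m crank '[[[0,0,-0.0015],[0,0,0],-1],[[0,0,0],[0,0,0],-1]]';python3 -m crank '[[[0,0,-0.0015],[0,0,0],-1],[[0,0,0],[0,0,0],-1]]';python3 -m crank '[[[0,0,-0.001],[0,0,0],-1],[[0,0,0],[0,0,0],-1]]'
```

```text
clock: 12.0
tool_pos: [0.544, 0.0429, 0.0677]
orientation: [179.8, -40.0, -149.6]
force: [-0.0, 0.9, -0.8]
opening: 0.0134
gripper_force: 30.0
clock: 12.2
tool_pos: [0.544, 0.0427, 0.0667]
orientation: [179.9, -40.0, -149.6]
force: [-0.1, -0.2, 3.1]
opening: 0.0136
gripper_force: 30.0
clock: 12.4
tool_pos: [0.5437, 0.0426, 0.0658]
orientation: [179.8, -40.0, -149.6]
force: [-2.0, -1.7, 4.6]
opening: 0.0134
gripper_force: 30.0
```

Contact found at TCP z≈0.067 with about 5 N. Tip is at about (57,32) mm from the dish centre; I'll scrape inward to about (27,-2).

```bash
python3 -m crank '[[[-0.004,-0.004,0],[0,0,0],-1],[[-0.004,-0.004,0],[0,0,0],-1],[[-0.004,-0.004,0],[0,0,0],-1],[[-0.004,-0.004,0],[0,0,0],-1]]'; python3 -m crank '[[[-0.004,-0.004,0],[0,0,0],-1],[[-0.004,-0.004,0],[0,0,0],-1],[[-0.004,-0.005,0],[0,0,0],-1],[[-0.002,-0.005,0],[0,0,0],-1]]'
```

```text
clock: 12.8
tool_pos: [0.5279, 0.0266, 0.0653]
orientation: [179.8, -39.9, -149.6]
force: [1.6, 0.1, 1.8]
opening: 0.0137
gripper_force: 30.0
clock: 13.2
tool_pos: [0.5136, 0.0085, 0.0655]
orientation: [179.8, -40.0, -149.6]
force: [0.2, 1.4, 0.7]
opening: 0.0135
gripper_force: 30.0
```

```bash
python3 -m crank '[[[0,0,-0.001],[0,0,0],-1],[[0,0,0],[0,0,0],-1]]'; python3 -m crank '[[[0,0.002,-0.001],[0,0,0],-1],[[0,0,0],[0,0,0],-1]]'
```

```text
clock: 13.4
tool_pos: [0.5133, 0.0082, 0.0648]
orientation: [179.8, -40.1, -149.6]
force: [-2.6, -0.6, 4.9]
opening: 0.0138
gripper_force: 30.0
clock: 13.6
tool_pos: [0.5139, 0.0108, 0.0634]
orientation: [179.9, -40.0, -149.6]
force: [-1.6, -1.9, 3.7]
opening: 0.0135
gripper_force: 30.0
```

```bash
python3 -m crank '[[[-0.0009,0.007,-0.0002],[0,0,0],-1],[[-0.0027,0.0065,-0.0002],[0,0,0],-1],[[-0.0043,0.0056,-0.0002],[0,0,0],-1]]'; python3 -m crank '[[[-0.0056,0.0043,-0.0002],[0,0,0],-1],[[-0.0065,0.0027,-0.0002],[0,0,0],-1],[[-0.007,0.0009,-0.0002],[0,0,0],-1]]'
```

```text
clock: 13.9
tool_pos: [0.5066, 0.031, 0.0624]
orientation: [179.9, -39.9, -149.6]
force: [1.5, -0.5, 1.9]
opening: 0.0135
gripper_force: 30.0
clock: 14.2
tool_pos: [0.4867, 0.0385, 0.062]
orientation: [179.8, -39.9, -149.6]
force: [1.1, 1.1, 2.0]
opening: 0.0139
gripper_force: 30.0
```

```bash
python3 -m crank '[[[0,0,-0.001],[0,0,0],-1],[[-0.007,-0.0009,-0.0003],[0,0,0],-1],[[-0.0065,-0.0027,-0.0003],[0,0,0],-1],[[-0.0056,-0.0043,-0.0003],[0,0,0],-1]]'; python3 -m crank '[[[-0.0043,-0.0056,-0.0003],[0,0,0],-1],[[-0.0027,-0.0065,-0.0003],[0,0,0],-1],[[-0.0009,-0.007,-0.0003],[0,0,0],-1],[[0,0,-0.001],[0,0,0],-1]]'
python3 - <<'E'
from h import *
q,e=imaging.snapshot("scene");cv2.imwrite("pics/s4.png",q)
cv2.imwrite("pics/c4.png",cv2.resize(q[240:370,230:430],(800,520)))
E
```

```text
clock: 14.6
tool_pos: [0.4675, 0.0299, 0.0602]
orientation: [179.8, -39.9, -149.6]
force: [0.8, 0.5, 1.0]
opening: 0.0135
gripper_force: 30.0
clock: 15.0
tool_pos: [0.4593, 0.0096, 0.0588]
orientation: [179.8, -40.0, -149.7]
force: [-2.0, -0.0, 3.2]
opening: 0.014
gripper_force: 30.0
```

View pics/c4.png

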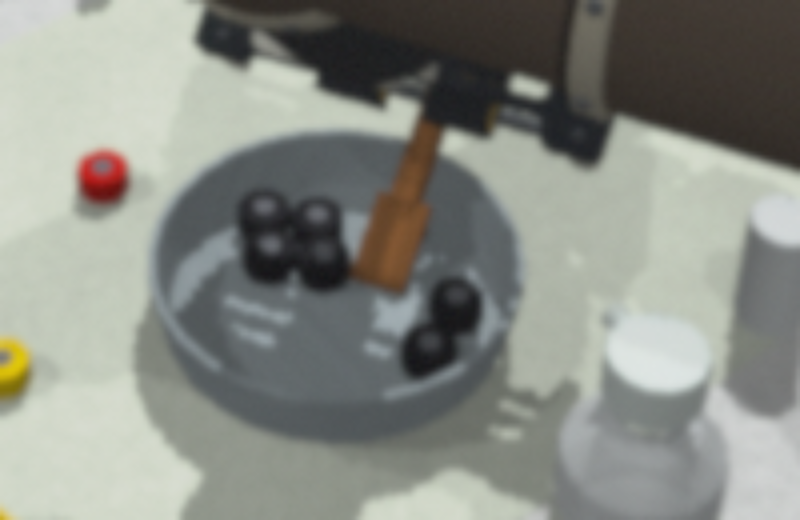

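The scene crop shows the blade end at (380,285) on the floor, and the spacers pushed into two groups and all inside. The paddle has slipped a few degrees flatter in the grip, so I'll add 5° tilt while raising the tool to keep rim clearance, then go on round.

```bash
python3 -m crank '[[[0.0022,0.0012,0.004],[-1.25,2.16,0],-1],[[0.0022,0.0012,0.0035],[-1.25,2.16,0],-1],[[0,0,0],[0,0,0],-1]]'; python3 -m crank '[[[0,0,-0.001],[0,0,0],-1],[[0,0,0],[0,0,0],-1]]'
```

```text
clock: 15.35
tool_pos: [0.4643, 0.013, 0.0656]
orientation: [179.8, -45.2, -149.6]
force: [-2.7, -1.1, 3.7]
opening: 0.0136
gripper_force: 30.0
clock: 15.55
tool_pos: [0.464, 0.013, 0.0648]
orientation: [179.8, -44.9, -149.6]
force: [-1.5, -1.5, 3.6]
opening: 0.0138
gripper_force: 30.0
```

```bash
python3 -m crank '[[[0.0009,-0.007,0],[0,0,0],-1],[[0.0027,-0.0065,0],[0,0,0],-1],[[0.0043,-0.0056,0],[0,0,0],-1],[[0.0056,-0.0043,0],[0,0,0],-1],[[0.0065,-0.0027,0],[0,0,0],-1],[[0.007,-0.0009,0],[0,0,0],-1]]'; python3 -m crank '[[[0,0,-0.0007],[0,0,0],-1],[[0,0,0],[0,0,0],-1]]'; python3 -m crank '[[[0.007,0.0009,0],[0,0,0],-1],[[0.0065,0.0027,0],[0,0,0],-1],[[0.0056,0.0043,0],[0,0,0],-1],[[0.0043,0.0056,0],[0,0,0],-1],[[0.0027,0.0065,0],[0,0,0],-1],[[0.0009,0.007,0],[0,0,0],-1]]'; python3 -m crank '[[[0,0,-0.0007],[0,0,0],-1],[[0,0,0],[0,0,0],-1]]'
python3 - <<'E'
from h import *
np.set_printoptions(precision=4,suppress=True)
q,e=imaging.snapshot("scene");cv2.imwrite("pics/s5.png",q)
for n in("s4","s5"):
    q=cv2.imread(f"pics/{n}.png")
    m=mask(q,(3,90,40),(18,255,255),(270,262,370,340));N,l,st,ce=cv2.connectedComponentsWithStats(m);i=1+st[1:,4].argmax()
    vu=np.argwhere(l==i)[:,::-1].astype(float);b=vu[vu[:,1]>=vu[:,1].max()-2].mean(0)
    hull=cv2.approxPolyDP(cv2.convexHull(np.float32(vu)),2,True).reshape(-1,2)
    print(n,st[i],b,onplane("scene",hull.astype(float),.009)[:,:2]-[.5705,.059],hull.tolist())
E
```

```text
clock: 16.15
tool_pos: [0.4917, -0.0144, 0.0651]
orientation: [179.8, -45.0, -149.6]
force: [-1.7, -0.9, 3.5]
opening: 0.0141
gripper_force: 30.0
clock: 16.35
tool_pos: [0.492, -0.0141, 0.064]
orientation: [179.9, -44.9, -149.6]
force: [-0.4, -1.8, 2.2]
opening: 0.0138
gripper_force: 30.0
clock: 16.95
tool_pos: [0.519, 0.0139, 0.0641]
orientation: [179.8, -44.9, -149.6]
force: [-1.0, -1.6, 3.9]
opening: 0.0139
gripper_force: 30.0
clock: 17.15
tool_pos: [0.5189, 0.014, 0.0631]
orientation: [179.8, -44.9, -149.5]
force: [1.0, 0.2, 1.4]
opening: 0.0137
gripper_force: 30.0
s4 [317 270  23  43 431] [326.75 310.5 ] [[-0.114  -0.0626]
 [-0.0659 -0.0128]
 [-0.0304  0.0134]
 [-0.0153 -0.007 ]
 [-0.1093 -0.0698]] [[339.0, 271.0], [336.0, 295.0], [330.0, 311.0], [317.0, 308.0], [335.0, 270.0]]
s5 [295 301  19  27 315] [303.5556 325.7222] [[-0.0078 -0.035 ]
 [-0.0123 -0.0155]
 [ 0.0294  0.0188]
 [ 0.0371 -0.0048]
 [ 0.0045 -0.0342]] [[305.0, 301.0], [313.0, 306.0], [306.0, 327.0], [295.0, 321.0], [300.0, 304.0]]
```

```bash
python3 -m crank '[[[0,0,-0.0007],[0,0,0],-1],[[-0.0009,0.006,-0.0002],[0,0,0],-1],[[-0.0027,0.0055,-0.0002],[0,0,0],-1],[[-0.0043,0.0045,-0.0002],[0,0,0],-1],[[-0.0056,0.0043,-0.0002],[0,0,0],-1],[[-0.0065,0.0027,-0.0002],[0,0,0],-1],[[-0.007,0.0009,-0.0002],[0,0,0],-1]]'; python3 -m crank '[[[-0.002,0,-0.0008],[0,0,0],-1],[[0,0,0],[0,0,0],-1]]'; python3 -m crank '[[[-0.007,-0.0009,-0.0002],[0,0,0],-1],[[-0.0065,-0.0027,-0.0002],[0,0,0],-1],[[-0.0056,-0.0043,-0.0002],[0,0,0],-1],[[-0.0043,-0.0056,-0.0002],[0,0,0],-1],[[-0.0027,-0.0065,-0.0002],[0,0,0],-1],[[-0.0009,-0.007,-0.0002],[0,0,0],-1]]'; python3 -m crank '[[[0,0,-0.0008],[0,0,0],-1],[[0,0,0],[0,0,0],-1]]'
```

```text
clock: 17.9
tool_pos: [0.491, 0.0378, 0.0615]
orientation: [179.8, -44.9, -149.5]
force: [1.8, 1.1, 1.4]
opening: 0.0138
gripper_force: 30.0
clock: 18.1
tool_pos: [0.4888, 0.0372, 0.061]
orientation: [179.8, -45.0, -149.6]
force: [-0.9, 0.6, 3.5]
opening: 0.014
gripper_force: 30.0
clock: 18.7
tool_pos: [0.4621, 0.0096, 0.0597]
orientation: [179.8, -45.0, -149.6]
force: [0.6, 1.3, 1.2]
opening: 0.0135
gripper_force: 30.0
clock: 18.9
tool_pos: [0.4618, 0.0093, 0.0591]
orientation: [179.8, -45.1, -149.6]
force: [-2.5, -1.6, 3.5]
opening: 0.0135
gripper_force: 30.0
```

```bash
python3 -m crank '[[[0.0022,0.0012,0.0035],[-1.25,2.16,0],-1],[[0.0022,0.0012,0.0035],[-1.25,2.16,0],-1],[[0,0,0],[0,0,0],-1]]'; python3 -m crank '[[[0.0009,-0.007,0],[0,0,0],-1],[[0.0027,-0.0065,0],[0,0,0],-1],[[0.0043,-0.0056,0],[0,0,0],-1],[[0.0056,-0.0043,0],[0,0,0],-1],[[0.0065,-0.0027,0],[0,0,0],-1],[[0.007,-0.0009,0],[0,0,0],-1]]'; python3 -m crank '[[[0,0,-0.0007],[0,0,0],-1],[[0,0,0],[0,0,0],-1]]'; python3 -m crank '[[[0.007,0.0009,0],[0,0,0],-1],[[0.0065,0.0027,0],[0,0,0],-1],[[0.0056,0.0043,0],[0,0,0],-1],[[0.0043,0.0056,0],[0,0,0],-1],[[0.0027,0.0065,0],[0,0,0],-1],[[0.0009,0.007,0],[0,0,0],-1]]'; python3 -m crank '[[[0,0,-0.001],[0,0,0],-1],[[0,0,0],[0,0,0],-1]]'
python3 - <<'E'
from h import *
q,e=imaging.snapshot("scene");cv2.imwrite("pics/s6.png",q)
p,e=imaging.snapshot("top");cv2.imwrite("pics/t6.png",p)
cv2.imwrite("pics/c6.png",np.hstack([cv2.resize(p[170:300,220:390],(400,306)),cv2.resize(q[230:383,220:420],(400,306))]))
E
```

```text
clock: 19.2
tool_pos: [0.4668, 0.0125, 0.0654]
orientation: [179.8, -50.1, -149.5]
force: [-2.1, -1.8, 3.9]
opening: 0.0138
gripper_force: 30.0
clock: 19.8
tool_pos: [0.4944, -0.015, 0.0659]
orientation: [179.8, -49.9, -149.6]
force: [0.1, -0.5, 0.4]
opening: 0.0137
gripper_force: 30.0
clock: 20.0
tool_pos: [0.4943, -0.0145, 0.065]
orientation: [179.8, -49.9, -149.6]
force: [1.1, -0.9, 2.1]
opening: 0.0137
gripper_force: 30.0
clock: 20.6
tool_pos: [0.5213, 0.0131, 0.065]
orientation: [179.8, -49.9, -149.6]
force: [0.0, -1.9, 2.6]
opening: 0.0137
gripper_force: 30.0
clock: 20.8
tool_pos: [0.521, 0.0132, 0.0637]
orientation: [179.7, -49.9, -149.5]
force: [0.0, 2.7, 2.6]
opening: 0.0138
gripper_force: 30.0
```

View pics/c6.png

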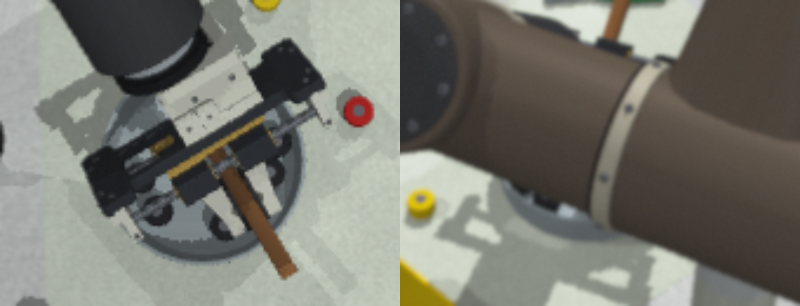

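Two turns are done nominally. One more turn as a safeguard for steps and for shifting every spacer.

```bash
python3 -m crank '[[[-0.003,0,-0.0007],[0,0,0],-1],[[-0.0009,0.006,-0.0003],[0,0,0],-1],[[-0.0027,0.0055,-0.0003],[0,0,0],-1],[[-0.0043,0.0045,-0.0003],[0,0,0],-1],[[-0.0056,0.0043,-0.0003],[0,0,0],-1],[[-0.0065,0.0027,-0.0003],[0,0,0],-1],[[-0.007,0.0009,-0.0003],[0,0,0],-1],[[-0.001,0,-0.001],[0,0,0],-1],[[0,0,0],[0,0,0],-1]]'; python3 -m crank '[[[-0.007,-0.0009,-0.0003],[0,0,0],-1],[[-0.0065,-0.0027,-0.0003],[0,0,0],-1],[[-0.0056,-0.0043,-0.0003],[0,0,0],-1],[[-0.0043,-0.0056,-0.0003],[0,0,0],-1],[[-0.0015,-0.0065,-0.0003],[0,0,0],-1],[[0,-0.007,-0.0003],[0,0,0],-1],[[0,0,-0.001],[0,0,0],-1],[[0,0,0],[0,0,0],-1]]'; python3 -m crank '[[[0,-0.007,0],[0,0,0],-1],[[0.0015,-0.0065,0],[0,0,0],-1],[[0.0043,-0.0056,0],[0,0,0],-1],[[0.0056,-0.0043,0],[0,0,0],-1],[[0.0065,-0.0027,0],[0,0,0],-1],[[0.007,-0.0009,0],[0,0,0],-1],[[0,0,-0.001],[0,0,0],-1],[[0,0,0],[0,0,0],-1]]'; python3 -m crank '[[[0.007,0.0009,0],[0,0,0],-1],[[0.0065,0.0027,0],[0,0,0],-1],[[0.0056,0.0043,0],[0,0,0],-1],[[0.0043,0.0056,0],[0,0,0],-1],[[0.0027,0.0065,0],[0,0,0],-1],[[0.0009,0.007,0],[0,0,0],-1],[[0,0,-0.001],[0,0,0],-1],[[0,0,0],[0,0,0],-1]]'
```

```text
clock: 21.8
tool_pos: [0.4891, 0.0364, 0.0608]
orientation: [179.7, -50.0, -149.5]
force: [-2.3, 0.3, 3.3]
opening: 0.0139
gripper_force: 30.0
clock: 22.6
tool_pos: [0.4644, 0.0087, 0.0581]
orientation: [179.8, -50.1, -149.6]
force: [-1.8, -2.0, 4.2]
opening: 0.0136
gripper_force: 30.0
clock: 23.4
tool_pos: [0.4904, -0.0176, 0.0564]
orientation: [179.8, -49.9, -149.6]
force: [0.4, 0.3, 2.2]
opening: 0.0135
gripper_force: 30.0
clock: 24.2
tool_pos: [0.5171, 0.0101, 0.0554]
orientation: [179.7, -49.9, -149.5]
force: [0.5, 1.4, 1.3]
opening: 0.0133
gripper_force: 30.0
```

```bash
python3 -m crank '[[[0,0,0.03],[0,0,0],-1],[[0,0,0.05],[0,0,0],-1],[[0,0,0.05],[0,0,0],-1],[[0,-0.02,0.01],[4.17,-7.22,0],-1],[[0,-0.02,0],[4.17,-7.22,0],-1],[[0,-0.02,0],[4.17,-7.22,0],-1],[[0,-0.02,0],[4.17,-7.22,0],-1],[[0,-0.02,0],[4.17,-7.22,0],-1],[[0,-0.02,0],[4.17,-7.22,0],-1],[[0,-0.02,0],[0,0,8],-1],[[0,-0.02,0],[0,0,8],-1],[[0,-0.02,0],[0,0,8],-1]]'; python3 -m crank '[[[0.005,-0.015,0],[0,0,8.5],-1],[[0.005,-0.015,0],[0,0,8.5],-1],[[0.005,-0.015,0],[0,0,8.5],-1],[[0.005,-0.015,0],[0,0,8.5],-1],[[0.005,-0.015,0],[0,0,8.5],-1],[[0.005,-0.015,0],[0,0,8.5],-1],[[0.005,-0.015,0],[0,0,8.5],-1],[[0.005,-0.015,0],[0,0,8.5],-1],[[0.005,-0.015,0],[0,0,8.5],-1],[[0.005,-0.015,0],[0,0,8.5],-1],[[0,0,0],[0,0,8.5],-1],[[0,0,0],[0,0,8.5],-1]]'
python3 - <<'E'
from h import *
from scipy.spatial.transform import Rotation as R
np.set_printoptions(precision=4,suppress=True)
f=lambda e:R.from_euler("xyz",e,degrees=True)
o=ctrl.get_obs();print(o["tool_pos"],o["orientation"],(f([180,0,-21.2])*f(o["orientation"]).inv()).as_rotvec(degrees=True))
p,e=imaging.snapshot("top");cv2.imwrite("pics/t7.png",p);np.save("pics/t7.npy",e)
q,e=imaging.snapshot("scene");cv2.imwrite("pics/s7.png",q);np.save("pics/s7.npy",e)
cv2.imwrite("pics/c7.png",np.hstack([cv2.resize(p[180:380,250:500],(400,320)),cv2.resize(q[100:330,130:417],(400,320))]))
m=mask(p,(0,0,0),(180,255,45),(255,185,355,290));n,l,st,ce=cv2.connectedComponentsWithStats(m)
for i in range(1,n):
    if st[i,4]>20: print("sp",st[i,4],ce[i],onplane("top",ce[i],0.02)[0])
E
```

```text
clock: 25.4
tool_pos: [0.5163, -0.1714, 0.1962]
orientation: [-179.9, 0.2, -125.4]
force: [0.3, 0.6, -1.1]
opening: 0.0138
gripper_force: 30.0
clock: 26.6
tool_pos: [0.5666, -0.3209, 0.1949]
orientation: [-179.9, 0.1, -23.4]
force: [-0.5, 0.2, -0.5]
opening: 0.0139
gripper_force: 30.0
[ 0.5666 -0.3209  0.1949] [-179.882     0.1342  -23.4182] [-0.1601 -0.0794  2.2183]
sp 81 [316.4815 209.1728] [0.6303 0.0378 0.02  ]
sp 76 [299.9211 212.1184] [0.6248 0.0711 0.02  ]
sp 148 [335.9662 235.5743] [ 0.5767 -0.0007  0.02  ]
sp 65 [279.4154 245.3231] [0.5584 0.1123 0.02  ]
sp 65 [286.8154 258.7538] [0.5314 0.0975 0.02  ]
sp 70 [314.9857 264.9714] [0.5186 0.0414 0.02  ]
```

View pics/c7.png

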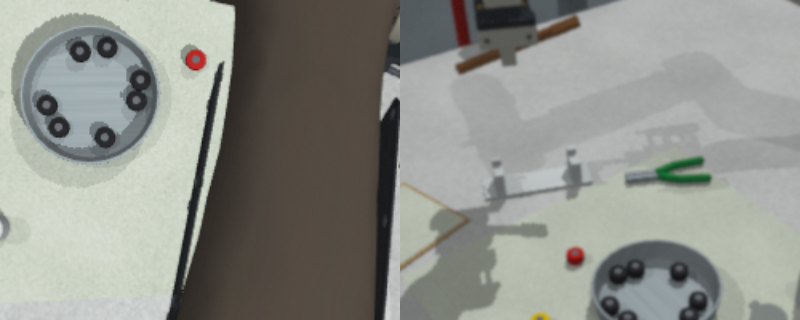

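The left half shows all seven spacers moved outward, in the dish against the wall. The right half shows the paddle in the grip with its blade end raised. I'll measure the paddle's axis in hand.

Run:
```python
from h import *
np.set_printoptions(precision=4,suppress=True)
q=cv2.imread("pics/s7.png");e=np.load("pics/s7.npy");o=ctrl.get_obs()["tool_pos"]
m=mask(q,(3,90,40),(18,255,255),(160,95,280,160));vu=np.argwhere(m)[:,::-1].astype(float);P=cloud("scene",vu,e)
P=P[np.linalg.norm(P-(o+[0,0,.02]),axis=1)<.15]
yaw=np.radians(180-23.4);h=np.array([np.cos(yaw),np.sin(yaw),0]);n=np.array([-h[1],h[0],0])
s=(P-o)@h;t=(P-o)@n;z=P[:,2]-o[2]
for lo in np.arange(s.min(),s.max(),.012):
    k=(s>=lo)&(s<lo+.012)
    if k.sum()>3: print(k.sum(),s[k].mean().round(4),"z",z[k].min().round(4),z[k].max().round(4),"t",t[k].min().round(4),t[k].max().round(4))
```

```text
32 -0.0661 z -0.0089 0.0041 t -0.0102 0.0002
35 -0.0543 z -0.0041 0.0081 t -0.0116 -0.002
35 -0.0423 z -0.0005 0.0126 t -0.0113 -0.0002
36 -0.0303 z 0.0034 0.0155 t -0.0109 0.0025
35 -0.0186 z 0.0077 0.0185 t -0.0116 0.0045
5 -0.0117 z 0.0104 0.0181 t -0.0071 -0.0024
29 0.0544 z 0.0319 0.0423 t -0.0098 0.0042
36 0.0654 z 0.0343 0.0461 t -0.0121 0.004
40 0.0775 z 0.0408 0.0476 t -0.014 0.0092
40 0.0895 z 0.0456 0.052 t -0.0147 0.0081
39 0.1016 z 0.0494 0.0571 t -0.0147 0.0111
```

The paddle is pitched blade-up 18° in the grip and still centred. I'll level it by tilting the tool and move over the rest.

```bash
python3 -m crank '[[[0.002,0.0126,-0.015],[-1.3,-3.4,0.44],-1],[[0.002,0.0126,-0.015],[-1.3,-3.4,0.44],-1],[[0.002,0.0126,-0.015],[-1.3,-3.4,0.44],-1],[[0.002,0.0126,-0.015],[-1.3,-3.4,0.44],-1],[[0.002,0.0126,-0.015],[-1.3,-3.4,0.44],-1],[[0,0,0],[0,0,0],-1],[[0,0,0],[0,0,0],-1]]'
cat > meas.py <<'E'
from h import *
np.set_printoptions(precision=4,suppress=True)
q,e=imaging.snapshot("scene");o=ctrl.get_obs();print(o["tool_pos"],o["orientation"],o["joint_pos"])
m=mask(q,(3,90,40),(18,255,255),(160,95,310,240));vu=np.argwhere(m)[:,::-1].astype(float);P=cloud("scene",vu,e)
h=np.array([-.932,.362,0]);n=np.array([-.362,-.932,0]);P0=np.array([.571,-.256,0])
P=P[(np.abs((P-P0)@n)<.03)&(np.abs((P-P0)@h)<.15)&(P[:,2]>.03)]
s=(P-P0)@h;t=(P-P0)@n;z=P[:,2];print("s range",np.percentile(s,[.5,99.5]))
for lo in np.arange(s.min(),s.max(),.015):
    k=(s>=lo)&(s<lo+.015)
    if k.sum()>3: print(k.sum(),s[k].mean().round(4),"z",z[k].min().round(4),z[k].max().round(4),"t",t[k].min().round(4),t[k].max().round(4))
E
python3 meas.py
```

```text
clock: 27.4
tool_pos: [0.5761, -0.257, 0.1206]
orientation: [-179.3, -18.0, -21.7]
force: [0.4, 0.1, -0.1]
opening: 0.014
gripper_force: 30.0
[ 0.5775 -0.2575  0.1216] [-179.3001  -18.1452  -21.7045] [ -3.6003  12.3678 -33.1101  10.6574 -27.4173  63.2769]
s range [-0.0746  0.1137]
45 -0.0681 z 0.1346 0.1453 t -0.0108 0.004
47 -0.0534 z 0.1339 0.1454 t -0.0121 0.0023
44 -0.0385 z 0.1336 0.1458 t -0.0117 0.0022
42 -0.0238 z 0.1341 0.1452 t -0.0118 -0.0008
12 -0.0132 z 0.1343 0.1437 t -0.0089 -0.0042
41 0.0831 z 0.1354 0.1433 t -0.0194 0.0092
51 0.0965 z 0.1353 0.144 t -0.0173 0.0095
35 0.1089 z 0.136 0.144 t -0.0167 0.0052
```

Level. I'll compare with the starting scene image, using the same measurement for the crosswise offset.

```bash
sed -e 's#^q,e=.*#q=cv2.imread("pics/scene0.png");e=np.load("pics/scene0.npy")#' meas.py > meas0.py; python3 meas0.py
```

```text
s range [-0.073   0.1139]
38 -0.0668 z 0.0402 0.0513 t -0.011 0.0066
32 -0.0513 z 0.0423 0.0508 t -0.0104 0.0052
40 -0.0366 z 0.041 0.0514 t -0.0098 0.0043
40 -0.0216 z 0.0387 0.0509 t -0.0083 0.0067
41 -0.0066 z 0.0398 0.0518 t -0.0093 0.0062
42 0.0084 z 0.039 0.0507 t -0.0092 0.0043
40 0.0233 z 0.04 0.0505 t -0.0085 0.0054
40 0.0383 z 0.0379 0.0513 t -0.0096 0.0043
36 0.0528 z 0.0371 0.0504 t -0.0084 0.0071
31 0.0692 z 0.0392 0.0508 t -0.0086 0.0051
50 0.0835 z 0.0415 0.0505 t -0.0141 0.0098
48 0.0981 z 0.0399 0.0482 t -0.0129 0.0139
32 0.1103 z 0.0404 0.049 t -0.013 0.0118
```

Start and present agree lengthwise; crosswise it needs about 2.5 mm. Height is 94.7 mm to go down.

```bash
python3 -m crank '[[[-0.001,-0.0023,-0.03],[0,0,0],-1],[[0,0,-0.03],[0,0,0],-1],[[0,0,-0.02],[0,0,0],-1],[[0,0,-0.01],[0,0,0],-1],[[0,0,-0.003],[0,0,0],-1],[[0,0,0],[0,0,0],-1],[[0,0,0],[0,0,0],-1]]'; python3 meas.py
```

```text
clock: 28.15
tool_pos: [0.5771, -0.2605, 0.0286]
orientation: [-179.3, -18.2, -21.7]
force: [-0.3, -0.6, -1.0]
opening: 0.0136
gripper_force: 30.0
[ 0.5771 -0.2604  0.0287] [-179.3264  -18.198   -21.6549] [ -5.7624  19.7723 -43.5469  25.541   -9.9105  49.6716]
s range [-0.0769  0.1127]
42 -0.0699 z 0.043 0.0537 t -0.0084 0.0075
40 -0.0547 z 0.0425 0.0549 t -0.0082 0.0089
40 -0.04 z 0.0416 0.0546 t -0.0106 0.0052
39 -0.0251 z 0.0408 0.0546 t -0.0103 0.0034
29 0.083 z 0.0458 0.0524 t -0.0144 0.0086
50 0.095 z 0.045 0.0521 t -0.015 0.0116
35 0.1077 z 0.0447 0.0515 t -0.0145 0.0095
```

```bash
python3 -m crank '[[[0,0,-0.002],[0,0,0],-1],[[0,0,-0.001],[0,0,0],-1],[[0,0,0],[0,0,0],-1]]'; python3 -m crank '[[[0,0,0],[0,0,0],-0.4],[[0,0,0],[0,0,0],0],[[0,0,0],[0,0,0],0.2],[[0,0,0],[0,0,0],0.2],[[0,0,0],[0,0,0],0.2],[[0,0,0],[0,0,0],0.2]]'; python3 meas.py
```

```text
clock: 28.5
tool_pos: [0.5766, -0.2599, 0.0256]
orientation: [-179.3, -18.2, -21.6]
force: [0.8, 0.7, 2.4]
opening: 0.0132
gripper_force: 30.0
clock: 29.1
tool_pos: [0.5758, -0.2598, 0.0247]
orientation: [-179.4, -18.1, -21.6]
force: [-0.2, -0.4, -0.8]
opening: 0.0513
gripper_force: 0.0
[ 0.5758 -0.2598  0.0248] [-179.3611  -18.0921  -21.5737] [ -6.1582  19.9998 -44.5637  27.9628  -8.8074  47.6431]
s range [-0.0759  0.1122]
39 -0.0694 z 0.0404 0.0513 t -0.0098 0.0059
31 -0.0544 z 0.0425 0.0513 t -0.0078 0.0052
42 -0.0398 z 0.0384 0.0518 t -0.0081 0.0049
39 -0.0243 z 0.0394 0.0508 t -0.0096 0.0034
4 -0.016 z 0.0442 0.0497 t -0.0101 -0.0016
26 0.0834 z 0.042 0.0486 t -0.0148 0.0077
52 0.0954 z 0.0404 0.0495 t -0.016 0.0126
34 0.108 z 0.0414 0.0493 t -0.0134 0.0132
```

Released and lying at start height. I'll retreat, swing clear, and check.

```bash
python3 -m crank '[[[-0.006,0.002,0.019],[0,0,0],0.2],[[-0.009,0.003,0.028],[0,0,0],0.2],[[-0.009,0.003,0.028],[0,0,0],0.2],[[0,0,0.04],[0,0,0],0.2],[[0,0,0.04],[0,0,0],0.2],[[0,0,0.02],[1.3,3.4,0],0.2],[[0,0,0],[1.3,3.4,0],0.2],[[0,-0.04,0],[1.3,3.4,0],0.2],[[0,-0.05,0],[0,0,0],0.2],[[0,-0.05,0],[0,0,0],0.2],[[0,-0.05,0],[0,0,0],0.2],[[0,-0.05,0],[0,0,0],0.2]]'; python3 -m crank '[[[0,-0.03,0],[0,0,0],0.2],[[0,0,0],[0,0,0],0.2],[[0,0,0],[0,0,0],0.2]]'; python3 meas.py
python3 - <<'E'
from h import *
np.set_printoptions(precision=4,suppress=True)
p,e=imaging.snapshot("top");q,_=imaging.snapshot("scene");cv2.imwrite("pics/t9.png",p)
cv2.imwrite("pics/c9.png",np.hstack([cv2.resize(p[180:380,150:500],(400,229)),cv2.resize(q[170:430,170:530],(400,229))]))
m=mask(p,(3,90,40),(18,255,255),(420,180,500,310));vu=np.argwhere(m)[:,::-1].astype(float)
if len(vu)>100: print(cv2.minAreaRect(np.float32(onplane("top",vu,.049)[:,:2])))
m=mask(p,(0,0,0),(180,255,45),(255,185,355,290));n,l,st,ce=cv2.connectedComponentsWithStats(m)
for i in range(1,n):
    if st[i,4]>20: print("sp",st[i,4],onplane("top",ce[i],0.02)[0])
E
```

```text
clock: 30.35
tool_pos: [0.5516, -0.4937, 0.1995]
orientation: [-179.5, -7.2, -21.5]
force: [2.0, -0.7, 0.0]
opening: 0.0527
gripper_force: 0.0
clock: 30.65
tool_pos: [0.5511, -0.5225, 0.1986]
orientation: [-179.5, -7.1, -21.7]
force: [-0.5, 0.6, 0.2]
opening: 0.0529
gripper_force: 0.0
[ 0.5515 -0.5216  0.1991] [-179.4571   -7.1221  -21.5852] [-29.5598  25.4838   4.999   -1.7167 -62.5466  98.7071]
s range [-0.0758  0.112 ]
40 -0.0695 z 0.0395 0.0497 t -0.0081 0.0066
32 -0.0545 z 0.0429 0.0507 t -0.0069 0.0066
42 -0.0398 z 0.0376 0.051 t -0.0106 0.0053
41 -0.0248 z 0.0363 0.0517 t -0.0092 0.0047
40 -0.0099 z 0.0373 0.0508 t -0.0091 0.0059
42 0.0053 z 0.0392 0.0513 t -0.0095 0.0061
40 0.0203 z 0.0385 0.051 t -0.0075 0.0047
41 0.0353 z 0.0388 0.0508 t -0.0081 0.0046
39 0.0502 z 0.0387 0.0508 t -0.0096 0.0063
29 0.0655 z 0.0437 0.0519 t -0.0085 0.0062
49 0.0805 z 0.043 0.0495 t -0.0153 0.0124
52 0.0957 z 0.0417 0.0482 t -0.0138 0.013
31 0.1083 z 0.0417 0.0496 t -0.0139 0.0103
((0.5551344752311707, -0.25009235739707947), (0.0253561120480299, 0.19395536184310913), 68.61112976074219)
sp 102 [0.6302 0.0377 0.02  ]
sp 98 [0.625  0.0713 0.02  ]
sp 204 [ 0.5757 -0.001   0.02  ]
sp 99 [0.5582 0.1129 0.02  ]
sp 101 [0.5303 0.0983 0.02  ]
sp 97 [0.5174 0.0406 0.02  ]
```

View pics/c9.png

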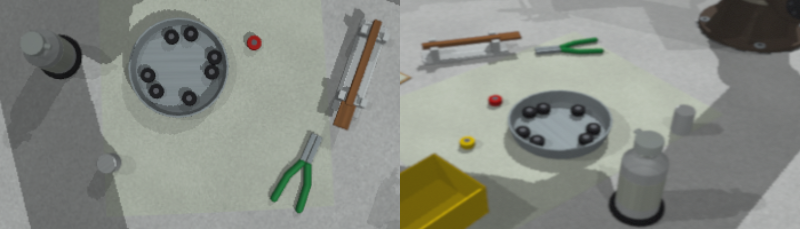

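The paddle is back within 2 mm of where it lay. All seven spacers are in the dish, each over 15 mm from any starting spot. The cell, pliers and cap look as before.

```bash
python3 -c "
from plant import close_job
print(close_job())"
```

```text
the job is handed in; nothing more can be done
None
```

I handed the job in at about 31 s: the cap was pressed fully and released, the spacers were stirred three anticlockwise turns and all seven were shifted but stayed in the dish, and the paddle is back in its notches. The 0.3 N scraping contact could only be judged from noisy wrist force readings (mostly 1–4 N), and no verdict came back.

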